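# Dress the bangle display pad on a jewellery stall counter

### The arm

A 7-joint arm with a two-finger parallel gripper is mounted at the origin on the work surface. World frame = base frame: x ahead of the robot, y to its left, z up, the work surface at z = 0. Lengths are in m, angles in rad, forces in N, time in s.
With the tool pointing down it reaches from about 0.4 to 0.85 m from the base axis. Payload 4.5 kg.
Tool frame: the origin (TCP) lies midway between the tips of the shut fingers; the grasp point (between the pads) lies 19 mm behind it; z points along the fingers, y is the direction in which the jaws open and shut (so a half turn about z gives the same grasp; the last joint's range is limited). The gripper opens to 88 mm and grips with 3 to 60 N. Pads are 18 mm wide; open, the fingers measure 123 mm over their backs; the gripper's body (75 mm by 187 mm) begins 45 mm behind the grasp point.
Start: joints at [0.034, 0.689, -0.195, 1.565, 0.157, 0.902, -0.215], TCP at [0.625, 0, 0.239] pointing down, gripper open.
Joint ranges: [-3.01, 3.01], [-0.46, 2.08], [-1.47, 1.51], [0.13, 2.56], [-1, 4.14], [0.04, 2.09], [-2.66, 2.66]. Speed limits (rad/s): [2.57, 2.57, 3.14, 3.14, 3.14, 3.14, 3.14].

### API

Orientations are given as a unit quaternion [x, y, z, w].
In Python, from plant import r gives the robot as it stands. The module is installed in compiled form; this text tells all that it offers.
- The arm moves only by the shell command python3 -m jog 'ROWS' [FORCE]. ROWS is JSON, a list of rows, each an object with "translation": the shift along the tool's x, y, z in units of 40 mm (1.0 is 40 mm), a list of three; "twist": the turn about the tool's z in units of 6 degrees (1.0 is 6 degrees); "claw": the opening in per cent of the stroke, from 0 (shut) to 100 (fully open). A call has 1 to 20 rows; each row shifts and turns the commanded pose from where the row before left it, along the tool's axes as they then stand; what a row does not reach is not made up. A row lasts 1/12 s, in which the tool goes at most 41.7 mm and 7.16 degrees, less where a joint would pass 70% of its speed; a pose out of reach is approached as far as the arm can. A call is refused whole if a number of a shift passes 1 or a number of a turn 1, either way. A call with a gripper value outside its range is refused whole. The fingers move at their own pace and stop on an object; FORCE is the grip in N (left out, the last holds). Time passes only in rows, so rows that do not move let the fingers close. It gives the time, the measured TCP pose, the force and the opening at its end, in the units of the state.
- r.get_state(): the state, without advancing time (a new reading comes with each control period).
- r.snapshot(name): name is "scene" or "side" or "wrist"; returns a dict with "img" (400x640x3 uint8, red, green, blue), "fx", "fy", "cx", "cy" (pixels), "origin" and "rotation" of the camera in the world; the wrist camera has in their place "T_tool_cam" (4x4, takes a point from camera to tool coordinates, whose origin is the TCP and whose axes are the flange's). Camera axes: x right, y up, looking along -z (the intrinsics and any distortion apply to the point x, -y, -z); pixel columns grow to the right and rows downward; lengths in m; the calibration is good to about 2 mm. A picture is of the moment at which its call begins: read the wrist's pose just before it. There is no depth.
- r.finish_job(): hands the job in, once; it reports no verdict.
Trained networks look in the newest picture that a camera, given by its name, has taken for a name from the list of things; names that differ only in an ending like _2 or _b are one class to them, and where a whole thing is asked for, a point or a joint stands for the part that bears it (a point fixed in the world has none). Each returns a list of dicts, best first, with "confidence" (0 to 1); they miss things now and then, are a little off and sometimes report something else, mostly with a low value. They report only what shows in the picture. A call takes as long as a camera call.
- r.spot_in(label, camera): "rect" ([left, top, right, bottom] in pixels, round what is visible of it).
- r.spot_point(label, camera): "location" ([row, column] in pixels: a listed point, or the origin of a listed thing).
The state is a dict: "clock": time; "q": joint angles; "qd": joint speeds; "joint_torque": joint torques, N m; "tool_pos": TCP position; "eef_rot": TCP orientation; "contact_force": force on the tool from outside, world axes, zero at the start; "moment": the same for the moment, N m; "opening": opening from 0.0 (shut) to 1.0 (fully open).
Only numpy, scipy, OpenCV 4.12 (cv2) and the standard library are available. Lean on these libraries where they do the work, as an engineer would, in place of code of your own. Each camera call takes 0.05 s, during which the arm holds its last target. There are 200 camera calls.

### The job

Dress the purple display pad: put the copper bangle over the post of the bangle stand, down on its base, and the silver bangle over the post on top of it; stand the yellow ring box midway between the bangle stand and the white ring cone, the red ring box directly in front of the ring cone, and the steel tin directly behind the bangle stand, all upright and wholly on the pad, the boxes square to it. The pad's front is the edge with the brass strip. Leave the green bangle where it is.

Things in the scene. Friction and masses are not known exactly. Their poses are not given: they have to be found in the camera images.
- pad: Display pad of purple velvet board, fixed to the counter, 230 mm (x) by 300 mm (y), 6 mm thick. Origin: centre of its underside, on the counter. Its x axis points to its back, away from the edge with the thin brass strip (the front edge, on the robot's side); y to its left; z up. The stand and the cone are fixed on its middle line, 92 mm to either side of its centre; which one is on which side varies.
- stand: Bangle stand, fixed on the pad: round dark wood base of 76 mm diameter, 10 mm thick, with an upright black post of 30 mm diameter rising 56 mm above the base (post top 66 mm above the pad). Origin: centre of the base's underside, on the pad's top; axes parallel to the pad's.
- cone: White ceramic ring cone, fixed on the pad: round foot of 60 mm diameter with a slim cone, 60 mm tall in all. Origin: centre of its underside, on the pad's top; axes parallel to the pad's.
- copper_c (a point): Centre (half-way up) of the loose copper bangle: a ring of 66 mm outer and 54 mm inner diameter, 24 mm high, lying flat; z is its axis.
- silver_c (a point): Centre (half-way up) of the loose silver (pale metal) bangle: a ring of 66 mm outer and 54 mm inner diameter, 24 mm high, lying flat; z is its axis.
- yellow_c (a point): Centre of the loose yellow ring box, a shut box 44 x 44 mm and 36 mm high with a thin brass band; x and y are square to its sides, z up.
- red_c (a point): Centre of the loose red ring box, a shut box 44 x 44 mm and 36 mm high with a thin brass band; x and y are square to its sides, z up.
- tin_c (a point): Centre of the loose round steel tin with a white spot on its lid, 53 mm diameter, 55 mm high, standing; z up.
- green: Green enamel bangle, loose, same size as the others (66 mm outer diameter, 24 mm high), not to be moved. Origin: centre of its underside.

How it is judged:
By the outcome, as a careful person would: the job done as asked, in the order asked, and still so for the second after the job is handed in, with the robot touching nothing.
It also fails if it takes over 128 s, if anything falls off the work surface, if the arm or the gripper's body presses on something with over 40 N, if the wrist force passes 120 N, or if a joint passes its speed limit or range.

## Working session

There is one attempt and no reset: what is moved stays moved. The work goes in short steps, Python scripts to look and compute and a shell command to move; the robot and the scene stay as the last step left them, time stands still between calls to the robot, and variables do not carry over. Pictures are saved under pics/ and viewed, about 12 in all and at most 16, crops included, and the job is handed in when it is done.

```bash
mkdir -p pics; cat > h.py <<'E'
import numpy as np, cv2
from plant import r
from scipy.spatial.transform import Rotation as R
H=dict(pad=0,stand=.006,cone=.006,copper_c=.012,silver_c=.012,yellow_c=.018,red_c=.018,tin_c=.0275,green=0)
def snap(n,save=None):
    s=r.get_state(); d=r.snapshot(n)
    if n=="wrist":
        T=np.eye(4);T[:3,:3]=R.from_quat(s["eef_rot"]).as_matrix();T[:3,3]=s["tool_pos"]
        M=T@np.array(d["T_tool_cam"]);d["origin"]=M[:3,3];d["rotation"]=M[:3,:3]
    d["origin"]=np.array(d["origin"]);d["rotation"]=np.array(d["rotation"])
    if d["rotation"].shape!=(3,3): d["rotation"]=R.from_quat(d["rotation"]).as_matrix()
    if save: cv2.imwrite("pics/"+save,d["img"][:,:,::-1])
    return d
def ray(d,row,col):
    v=np.array([(col-d["cx"])/d["fx"],-(row-d["cy"])/d["fy"],-1]);return d["rotation"]@v
def onz(d,row,col,z):
    v=ray(d,row,col);return d["origin"]+v*(z-d["origin"][2])/v[2]
def proj(d,p):
    c=d["rotation"].T@(np.array(p)-d["origin"]);return d["cy"]-d["fy"]*c[1]/-c[2], d["cx"]+d["fx"]*c[0]/-c[2]
def find(d,cam,names=H,k=1):
    for n in names:
        for q in r.spot_point(n,cam)[:k]:
            rc=q["location"];print(cam,n,round(q["confidence"],2),np.round(rc,0),np.round(onz(d,*rc,H[n]),4))
E
python3 - <<'E'
from h import *
s=r.get_state();print(s)
for c in("scene","side","wrist"):
    d=snap(c,c+"0.png");print({k:v for k,v in d.items() if k!="img"});find(d,c)
E
```

```text
{'clock': 0.0, 'q': array([ 0.03379273,  0.68997405, -0.19453924,  1.5663686 ,  0.1573321 ,
        0.90249317, -0.2151055 ]), 'qd': array([ 0.00215614,  0.00130473, -0.00041367, -0.00136744, -0.00153858,
       -0.00049879, -0.00126199]), 'joint_torque': array([ 3.38560185e-04, -5.27571630e+01, -1.26686912e+00, -1.53434461e+01,
       -5.26333472e-02,  6.56995355e-03,  1.65937727e-04]), 'tool_pos': array([ 6.24356382e-01, -3.99606112e-05,  2.37910333e-01]), 'eef_rot': array([ 7.07061009e-01,  7.07151948e-01, -7.01767324e-04, -5.99587071e-04]), 'contact_force': array([ 0.40934029, -0.00738948, -0.48174891]), 'moment': array([-0.00043847, -0.04205758,  0.01492208]), 'opening': 0.9958334043530939}
{'fx': 394.110642526718, 'fy': 394.110642526718, 'cx': 321.1000816275626, 'cy': 196.7271874604282, 'origin': array([ 0.90746586, -0.505567  ,  1.00287062]), 'rotation': array([[ 0.79479226, -0.50154252,  0.34170215],
       [ 0.60683659,  0.64993164, -0.45753494],
       [ 0.00739019,  0.5710026 ,  0.82091499]])}
scene stand 0.73 [246. 296.] [ 0.5409 -0.1294  0.006 ]
scene cone 0.54 [205. 340
[... 1379 characters left out ...]
423278e-01,
        -1.44658304e-01],
       [ 0.00000000e+00,  0.00000000e+00,  0.00000000e+00,
         1.00000000e+00]]), 'origin': array([0.62545161, 0.08321801, 0.38341026]), 'rotation': array([[ 9.99999681e-01, -5.37942254e-04, -5.90702096e-04],
       [ 6.97444799e-04,  9.48430179e-01,  3.16985345e-01],
       [ 3.89719884e-04, -3.16985656e-01,  9.48430252e-01]])}
wrist pad 0.65 [193. 258.] [ 0.5507 -0.0356  0.    ]
wrist stand 0.58 [257. 252.] [ 0.5395 -0.1232  0.006 ]
wrist cone 0.75 [116. 259.] [0.5591 0.0597 0.006 ]
wrist silver_c 0.64 [116. 259.] [0.56   0.0604 0.012 ]
wrist yellow_c 0.88 [365. 194.] [ 0.444  -0.2966  0.018 ]
wrist tin_c 0.62 [380. 297.] [ 0.5965 -0.3132  0.0275]
```

View pics/scene0.png

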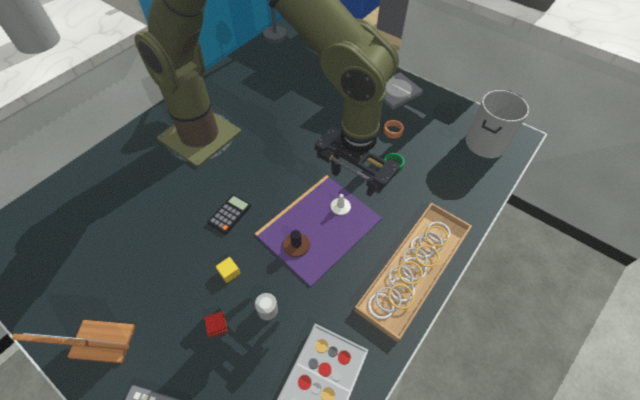

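View pics/side0.png

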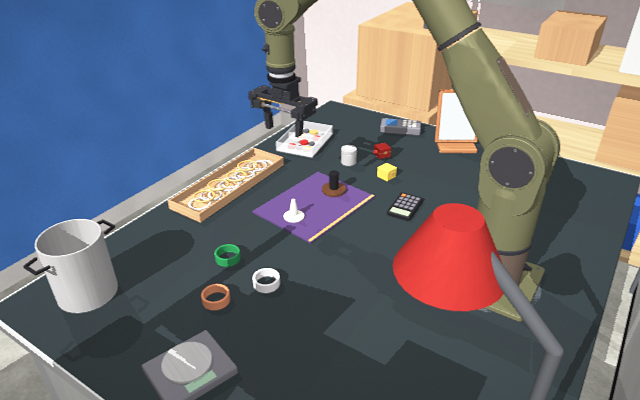

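View pics/wrist0.png

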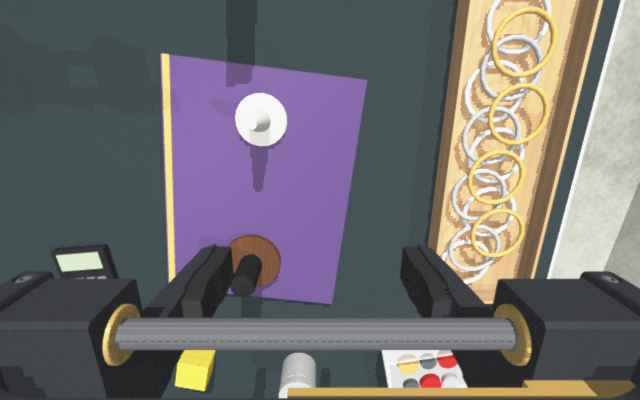

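The scene view shows the stand at about (296,246) and the cone at (340,205), with a tray, bangle box and lamp nearby. In the side view the silver bangle, which the networks missed, is at about (266,280), the copper at (215,296) and the green at (227,255). The wrist view confirms the brass strip is on the robot's side (left in the image).

```bash
python3 - <<'E'
from h import *
d=snap("side");print("silver",onz(d,281,266,.012),"copper",onz(d,296,215,.012),"green",onz(d,255,227,.012))
E
python3 -m jog '[{"translation":[1,0,0],"twist":0,"claw":100},{"translation":[1,0,0],"twist":0,"claw":100},{"translation":[1,0,0],"twist":0,"claw":100},{"translation":[1,0,0],"twist":0,"claw":100},{"translation":[1,0,0],"twist":0,"claw":100},{"translation":[1,-0.5,0],"twist":0,"claw":100},{"translation":[1,-0.5,0],"twist":0,"claw":100},{"translation":[1,-0.5,0],"twist":0,"claw":100},{"translation":[0,0,0],"twist":0,"claw":100},{"translation":[0,0,0],"twist":0,"claw":100}]' 20
python3 - <<'E'
from h import *
d=snap("wrist","w1.png");find(d,"wrist",["copper_c","silver_c","green"],2)
E
```

```text
silver [0.449763   0.32197437 0.012     ] copper [0.51829491 0.42910558 0.012     ] green [0.59679988 0.30013786 0.012     ]
clock: 2.38
tool_pos: [0.5667, 0.3161, 0.2388]
eef_rot: [0.705, 0.71, 0.0, -0.001]
contact_force: [-0.2, -0.4, -0.7]
opening: 1.001
```

View pics/w1.png

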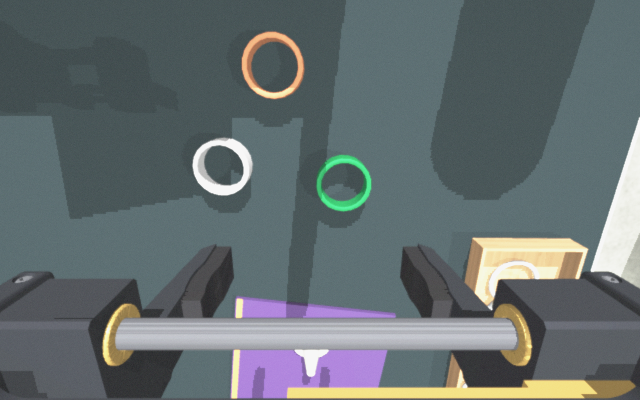

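Copper is centred near (273,65), silver near (222,167) and green near (344,183). The networks returned nothing here, so I'll fit the ring silhouettes.

```bash
cat >> h.py <<'E'
def solid(x,y,z0,z1,rad):
    a=np.linspace(0,2*np.pi,60);return [[x+rad*np.cos(t),y+rad*np.sin(t),z] for z in(z0,z1) for t in a]
def cen(h):
    m=cv2.moments(cv2.convexHull(np.array(h,np.float32).reshape(-1,1,2)));return np.array([m["m10"],m["m01"]])/m["m00"]
def fitcyl(d,mask,guess,z0,z1,rad):
    # largest blob in mask -> hull centroid matched to the projected cylinder's
    n,l,st,_=cv2.connectedComponentsWithStats(mask.astype(np.uint8));i=1+np.argmax(st[1:,4])
    ys,xs=np.nonzero(l==i);c=cen(np.c_[xs,ys]+0.);p=np.array(guess,float)
    for _ in range(5):
        pc=cen([proj(d,q)[::-1] for q in solid(*p,z0,z1,rad)])
        zm=(z0+z1)/2;p+=(onz(d,c[1],c[0],zm)-onz(d,pc[1],pc[0],zm))[:2]
    print("blob",st[i],"pos",np.round(p,4));return p
def roi(m,r0,r1,c0,c1):
    o=np.zeros_like(m);o[r0:r1,c0:c1]=m[r0:r1,c0:c1];return o
E
python3 - <<'E'
from h import *
d=snap("wrist");h=cv2.cvtColor(d["img"],cv2.COLOR_RGB2HSV);H_,S,V=[h[:,:,i] for i in range(3)]
fitcyl(d,roi((H_<20)&(S>90)&(V>80),20,110,220,330),(.52,.43),0,.024,.033)
fitcyl(d,roi((S<40)&(V>120),120,210,180,265),(.45,.32),0,.024,.033)
fitcyl(d,roi((H_>55)&(H_<80)&(S>130),140,225,300,390),(.6,.29),0,.024,.033)
E
```

```text
blob [ 236   24   64   69 1342] pos [0.5193 0.4286]
blob [ 188  132   62   59 1662] pos [0.4554 0.3182]
blob [ 313  149   56   57 1185] pos [0.5992 0.2987]
```

```bash
python3 -c "
from h import *
s=r.get_state();print(s['tool_pos'],R.from_quat(s['eef_rot']).as_matrix().round(3))"
```

```text
[0.57033654 0.30956752 0.23870206] [[ 0.003  1.     0.001]
 [ 1.    -0.003 -0.001]
 [-0.001  0.001 -1.   ]]
```

```bash
python3 -m jog '[{"translation":[0.6,-0.26,0.3],"twist":0,"claw":100},{"translation":[0.6,-0.26,0.6],"twist":0,"claw":100},{"translation":[0.6,-0.26,0.6],"twist":0,"claw":100},{"translation":[0.6,-0.25,0.6],"twist":0,"claw":100},{"translation":[0.6,-0.25,0.6],"twist":0,"claw":100},{"translation":[0,0,0.6],"twist":0,"claw":100},{"translation":[0,0,0],"twist":0,"claw":100},{"translation":[0,0,0],"twist":0,"claw":100},{"translation":[0,0,0],"twist":0,"claw":100},{"translation":[0,0,0],"twist":0,"claw":100}]'
python3 - <<'E'
from h import *
d=snap("wrist","w2.png");print(r.get_state()["tool_pos"]);h=cv2.cvtColor(d["img"],cv2.COLOR_RGB2HSV);H_,S,V=[h[:,:,i] for i in range(3)]
fitcyl(d,roi((H_<20)&(S>90)&(V>80),100,330,230,410),(.52,.43),0,.024,.033)
E
```

```text
clock: 3.47
tool_pos: [0.5204, 0.4308, 0.1088]
eef_rot: [0.708, 0.706, 0.002, 0.001]
contact_force: [-0.3, 1.1, 0.5]
opening: 0.997
[0.52005297 0.43109431 0.108796  ]
blob [ 279  176   71   64 1003] pos [0.5191 0.4276]
```

View pics/w2.png

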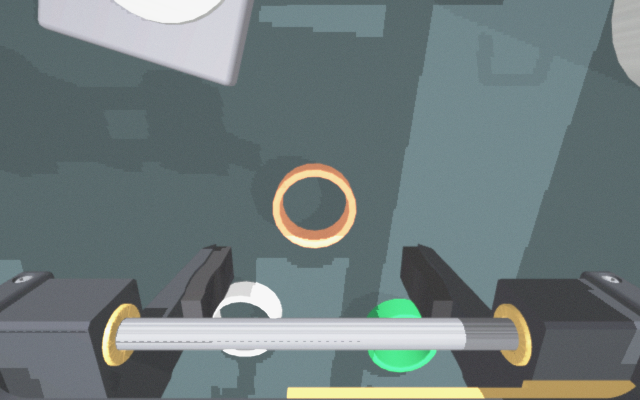

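The copper ring is centred between the fingers, spanning about (273–356, 163–248). I'll descend, grip and lift.

```bash
python3 -m jog '[{"translation":[-0.05,-0.02,0.5],"twist":0,"claw":100},{"translation":[0,0,0.7],"twist":0,"claw":100},{"translation":[0,0,0.7],"twist":0,"claw":100},{"translation":[0,0,0.4],"twist":0,"claw":100},{"translation":[0,0,0.3],"twist":0,"claw":100},{"translation":[0,0,0],"twist":0,"claw":100},{"translation":[0,0,0],"twist":0,"claw":70},{"translation":[0,0,0],"twist":0,"claw":65},{"translation":[0,0,0],"twist":0,"claw":60},{"translation":[0,0,0],"twist":0,"claw":60},{"translation":[0,0,0],"twist":0,"claw":60},{"translation":[0,0,0],"twist":0,"claw":60},{"translation":[0,0,0],"twist":0,"claw":60}]' 20
python3 -m jog '[{"translation":[0,0,-0.4],"twist":0,"claw":60},{"translation":[0,0,-0.8],"twist":0,"claw":60},{"translation":[0,0,-0.8],"twist":0,"claw":60},{"translation":[0,0,-0.8],"twist":0,"claw":60},{"translation":[0,0,-0.4],"twist":0,"claw":60},{"translation":[0,0,0],"twist":0,"claw":60},{"translation":[0,0,0],"twist":0,"claw":60}]'
```

```text
clock: 4.6
tool_pos: [0.5178, 0.4303, 0.0037]
eef_rot: [0.707, 0.707, 0.001, 0.0]
contact_force: [-0.3, 0.4, 6.2]
opening: 0.731
clock: 5.18
tool_pos: [0.5172, 0.43, 0.1319]
eef_rot: [0.707, 0.707, 0.001, 0.0]
contact_force: [0.2, -0.3, -1.0]
opening: 0.727
```

```bash
python3 -m jog '[{"translation":[-0.4,0,-0.7],"twist":0,"claw":60},{"translation":[-0.7,0.1,-0.7],"twist":0,"claw":60},{"translation":[-0.9,0.1,-0.7],"twist":0,"claw":60},{"translation":[-0.9,0.1,-0.5],"twist":0,"claw":60},{"translation":[-0.9,0.1,0],"twist":0,"claw":60},{"translation":[-0.9,0.1,0],"twist":0,"claw":60},{"translation":[-0.9,0.1,0],"twist":0,"claw":60},{"translation":[-0.9,0,0],"twist":0,"claw":60},{"translation":[-0.9,0,0],"twist":0,"claw":60},{"translation":[-0.9,0,0],"twist":0,"claw":60},{"translation":[-0.9,0,0],"twist":0,"claw":60},{"translation":[-0.9,0,0],"twist":0,"claw":60},{"translation":[-0.9,0,0],"twist":0,"claw":60},{"translation":[-0.5,0,0],"twist":0,"claw":60},{"translation":[0,0,0],"twist":0,"claw":60},{"translation":[0,0,0],"twist":0,"claw":60},{"translation":[0,0,0],"twist":0,"claw":60},{"translation":[0,0,0],"twist":0,"claw":60},{"translation":[0,0,0],"twist":0,"claw":60}]'
python3 - <<'E'
from h import *
d=snap("wrist","w3.png");s=r.get_state();print(s["tool_pos"],s["qd"].round(2))
find(d,"wrist",["pad","stand","cone","yellow_c","red_c","tin_c"])
E
```

```text
clock: 6.77
tool_pos: [0.5406, -0.0252, 0.2319]
eef_rot: [0.706, 0.708, 0.0, -0.001]
contact_force: [0.4, -0.5, -1.2]
opening: 0.732
[ 0.54064306 -0.02540208  0.2319755 ] [ 0. -0.  0. -0.  0. -0. -0.]
wrist pad 0.93 [173. 326.] [ 0.5522 -0.0326  0.    ]
wrist stand 0.82 [246. 318.] [ 0.5431 -0.1276  0.006 ]
wrist cone 0.87 [ 95. 333.] [0.5592 0.0586 0.006 ]
wrist yellow_c 0.86 [358. 249.] [ 0.4453 -0.3006  0.018 ]
```

View pics/w3.png

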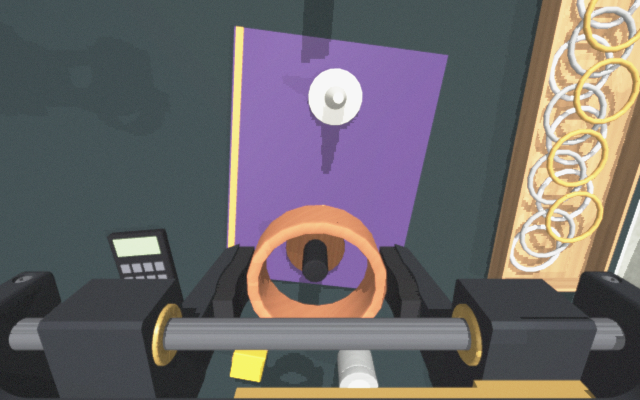

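The pad corners show at (235,26) and (447,55), the cone at (335,97) and the post at (316,258), seen through the held copper ring.

```bash
python3 - <<'E'
from h import *
d=snap("wrist")
e=dict(d);e["origin"]=np.array([0.62545161, 0.08321801, 0.38341026]);e["rotation"]=np.array([[ 9.99999681e-01, -5.37942254e-04, -5.90702096e-04],[ 6.97444799e-04,  9.48430179e-01,  3.16985345e-01],[ 3.89719884e-04, -3.16985656e-01,  9.48430252e-01]])
obs=[(onz(d,26,235,.006),(-.115,.15)),(onz(d,55,447,.006),(.115,.15)),(onz(e,54,162,.006),(-.115,.15)),(onz(e,80,367,.006),(.115,.15)),(onz(e,304,332,.006),(.115,-.15))]
P=np.array([o[0][:2] for o in obs]);Q=np.array([o[1] for o in obs])
for p,q in zip(P,Q):print(p.round(4),q)
p0,q0=P.mean(0),Q.mean(0);a=P-p0;b=Q-q0
th=np.arctan2((b[:,0]*a[:,1]-b[:,1]*a[:,0]).sum(),(a*b).sum())
M=np.array([[np.cos(th),-np.sin(th)],[np.sin(th),np.cos(th)]]);c=p0-M@q0
print("yaw",np.degrees(th),"c",c,"res",((Q@M.T+c)-P).round(4).tolist())
for n,q in dict(stand=(0,-.092),cone=(0,.092),red=(-.073,.092),tin=(.077,-.092)).items():print(n,(M@q+c).round(4))
E
```

```text
[0.4559 0.1249] [-0.115  0.15 ]
[0.6816 0.0974] [0.115 0.15 ]
[0.4567 0.1256] [-0.115  0.15 ]
[0.682  0.0992] [0.115 0.15 ]
[ 0.6477 -0.1978] [ 0.115 -0.15 ]
yaw -6.760677853918925 c [ 0.55133521 -0.03676989] res [[-0.0011, 0.0008], [0.0016, 0.0012], [-0.0019, 0.0001], [0.0012, -0.0006], [0.0002, -0.0015]]
stand [ 0.5405 -0.1281]
cone [0.5622 0.0546]
red [0.4897 0.0632]
tin [ 0.617  -0.1372]
```

```bash
python3 -m jog '[{"translation":[-0.5,0,0],"twist":0,"claw":60},{"translation":[-0.8,0,0.4],"twist":0,"claw":60},{"translation":[-0.8,0,0.8],"twist":0,"claw":60},{"translation":[-0.43,0,0.8],"twist":0,"claw":60},{"translation":[0,0,0.6],"twist":0,"claw":60},{"translation":[0,0,0],"twist":0,"claw":60},{"translation":[0,0,0],"twist":0,"claw":60},{"translation":[0,0,0],"twist":0,"claw":60},{"translation":[0,0,0],"twist":0,"claw":60}]'
python3 - <<'E'
from h import *
d=snap("wrist","w4.png");snap("scene","s4.png");print(r.get_state()["tool_pos"])
print("post top expected px (row,col)",proj(d,[.5405,-.1281,.072]))
a=cv2.imread("pics/w4.png");b=cv2.imread("pics/s4.png")[150:350,160:480]
cv2.imwrite("pics/c4.png",np.vstack([a[150:350,160:480],b]))
E
```

```text
clock: 7.92
tool_pos: [0.5423, -0.1246, 0.1326]
eef_rot: [0.707, 0.708, 0.001, 0.001]
contact_force: [0.2, -0.1, -0.3]
opening: 0.731
[ 0.54195605 -0.12497255  0.13238633]
post top expected px (row,col) (np.float64(224.7732152339257), np.float64(312.89943808594364))
```

View pics/c4.png

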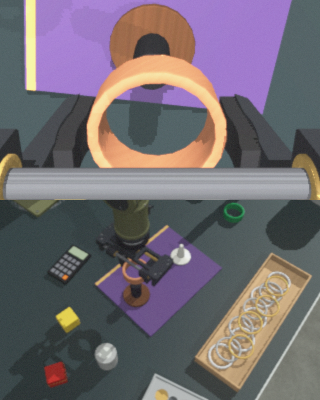

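The post shows at column 312, rows 182–238, which matches the predicted top at (225,313), and the ring sits over it in the lower view. Descending.

```bash
python3 -m jog '[{"translation":[-0.03,-0.03,0.3],"twist":0,"claw":60},{"translation":[0,0,0.5],"twist":0,"claw":60},{"translation":[0,0,0.6],"twist":0,"claw":60},{"translation":[0,0,0.6],"twist":0,"claw":60},{"translation":[0,0,0.5],"twist":0,"claw":60},{"translation":[0,0,0.2],"twist":0,"claw":60},{"translation":[0,0,0.07],"twist":0,"claw":60},{"translation":[0,0,0],"twist":0,"claw":60},{"translation":[0,0,0],"twist":0,"claw":60}]'
```

```text
clock: 8.77
tool_pos: [0.5406, -0.1268, 0.0212]
eef_rot: [0.707, 0.707, 0.001, 0.001]
contact_force: [-0.5, -0.1, -0.9]
opening: 0.728
```

```bash
python3 -m jog '[{"translation":[0,0,0.03],"twist":0,"claw":60},{"translation":[0,0,0],"twist":0,"claw":80},{"translation":[0,0,0],"twist":0,"claw":100},{"translation":[0,0,0],"twist":0,"claw":100},{"translation":[0,0,0],"twist":0,"claw":100},{"translation":[0,0,-0.2],"twist":0,"claw":100},{"translation":[0,0,-0.5],"twist":0,"claw":100},{"translation":[0,0,-0.9],"twist":0,"claw":100},{"translation":[0,0,-0.9],"twist":0,"claw":100},{"translation":[0.3,0,-0.9],"twist":0,"claw":100},{"translation":[0.6,0,-0.8],"twist":0,"claw":100},{"translation":[0.8,0,-0.8],"twist":0,"claw":100},{"translation":[0.8,0,-0.2],"twist":0,"claw":100},{"translation":[0,0,0],"twist":0,"claw":100},{"translation":[0,0,0],"twist":0,"claw":100},{"translation":[0,0,0],"twist":0,"claw":100}]'
python3 - <<'E'
from h import *
d=snap("wrist","w5.png");print(r.get_state()["tool_pos"])
print("stand",[proj(d,[.5405,-.1281,z]) for z in(.016,.072)])
E
```

```text
clock: 10.1
tool_pos: [0.5391, -0.0301, 0.2243]
eef_rot: [0.707, 0.707, -0.001, 0.0]
contact_force: [1.0, -0.9, 0.5]
opening: 1.0
[ 0.53889028 -0.0308372   0.22386535]
stand [(np.float64(248.40710537144093), np.float64(317.3159222551773)), (np.float64(272.4724918264429), np.float64(317.4186767599437))]
```

View pics/w5.png

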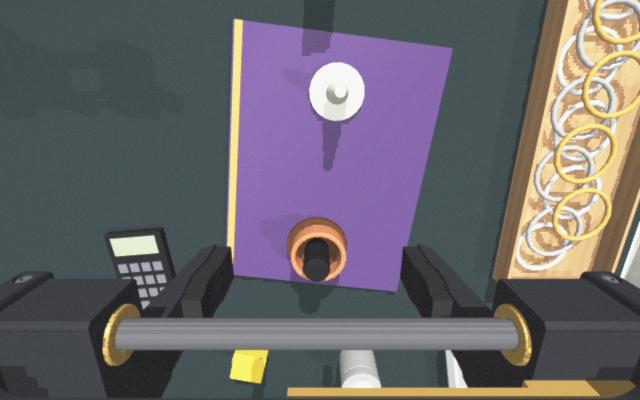

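The copper ring is seated round the post at (317,250), flat on the base. Next is the silver.

```bash
python3 -m jog '[{"translation":[0.4,-0.1,0],"twist":0,"claw":100},{"translation":[0.8,-0.2,0],"twist":0,"claw":100},{"translation":[0.85,-0.23,0],"twist":0,"claw":100},{"translation":[0.85,-0.2,0],"twist":0,"claw":100},{"translation":[0.85,-0.2,0],"twist":0,"claw":100},{"translation":[0.85,-0.2,0],"twist":0,"claw":100},{"translation":[0.85,-0.2,0.3],"twist":0,"claw":100},{"translation":[0.85,-0.2,0.5],"twist":0,"claw":100},{"translation":[0.85,-0.2,0.5],"twist":0,"claw":100},{"translation":[0.8,-0.2,0.5],"twist":0,"claw":100},{"translation":[0.5,-0.1,0.5],"twist":0,"claw":100},{"translation":[0.3,-0.1,0.4],"twist":0,"claw":100},{"translation":[0,0,0.2],"twist":0,"claw":100},{"translation":[0,0,0],"twist":0,"claw":100},{"translation":[0,0,0],"twist":0,"claw":100},{"translation":[0,0,0],"twist":0,"claw":100},{"translation":[0,0,0],"twist":0,"claw":100}]'
python3 - <<'E'
from h import *
d=snap("wrist","w6.png");s=r.get_state();print(s["tool_pos"],s["qd"].round(2));h=cv2.cvtColor(d["img"],cv2.COLOR_RGB2HSV);H_,S,V=[h[:,:,i] for i in range(3)]
fitcyl(d,roi((S<40)&(V>120),120,310,235,400),(.455,.318),0,.024,.033)
E
```

```text
clock: 11.57
tool_pos: [0.4558, 0.3192, 0.1092]
eef_rot: [0.708, 0.706, 0.001, 0.001]
contact_force: [0.2, -0.7, -0.7]
opening: 1.001
[0.45555834 0.31959726 0.1092373 ] [-0.01  0.   -0.01 -0.    0.   -0.   -0.  ]
blob [ 272  161   86   87 3307] pos [0.4548 0.3186]
```

```bash
python3 -m jog '[{"translation":[-0.02,-0.02,0.5],"twist":0,"claw":100},{"translation":[0,0,0.7],"twist":0,"claw":100},{"translation":[0,0,0.7],"twist":0,"claw":100},{"translation":[0,0,0.42],"twist":0,"claw":100},{"translation":[0,0,0.3],"twist":0,"claw":100},{"translation":[0,0,0],"twist":0,"claw":100},{"translation":[0,0,0],"twist":0,"claw":70},{"translation":[0,0,0],"twist":0,"claw":65},{"translation":[0,0,0],"twist":0,"claw":60},{"translation":[0,0,0],"twist":0,"claw":60},{"translation":[0,0,0],"twist":0,"claw":60},{"translation":[0,0,0],"twist":0,"claw":60},{"translation":[0,0,0],"twist":0,"claw":60}]' 20
python3 -m jog '[{"translation":[0,0,-0.4],"twist":0,"claw":60},{"translation":[0,0,-0.8],"twist":0,"claw":60},{"translation":[0,0,-0.8],"twist":0,"claw":60},{"translation":[-0.3,0.1,-0.8],"twist":0,"claw":60},{"translation":[-0.6,0.2,-0.8],"twist":0,"claw":60},{"translation":[-0.85,0.2,-0.4],"twist":0,"claw":60},{"translation":[-0.85,0.2,0],"twist":0,"claw":60},{"translation":[-0.85,0.2,0],"twist":0,"claw":60},{"translation":[-0.85,0.2,0],"twist":0,"claw":60},{"translation":[-0.85,0.2,0],"twist":0,"claw":60},{"translation":[-0.85,0.2,0],"twist":0,"claw":60},{"translation":[-0.85,0.2,0],"twist":0,"claw":60},{"translation":[-0.85,0.2,0],"twist":0,"claw":60},{"translation":[-0.85,0.2,0],"twist":0,"claw":60},{"translation":[-0.85,0.2,0],"twist":0,"claw":60},{"translation":[-0.8,0,0],"twist":0,"claw":60},{"translation":[-0.4,0,0],"twist":0,"claw":60},{"translation":[0,0,0],"twist":0,"claw":60},{"translation":[0,0,0],"twist":0,"claw":60},{"translation":[0,0,0],"twist":0,"claw":60}]'
```

```text
clock: 12.7
tool_pos: [0.4543, 0.3203, 0.0046]
eef_rot: [0.707, 0.707, 0.001, 0.0]
contact_force: [0.5, -1.0, 6.1]
opening: 0.732
clock: 14.37
tool_pos: [0.5456, -0.1022, 0.1636]
eef_rot: [0.706, 0.708, 0.001, -0.0]
contact_force: [-0.8, 0.8, -0.7]
opening: 0.733
```

```bash
python3 -m jog '[{"translation":[-0.4,-0.13,0],"twist":0,"claw":60},{"translation":[-0.21,0,0.3],"twist":0,"claw":60},{"translation":[0,0,0.6],"twist":0,"claw":60},{"translation":[0,0,0.3],"twist":0,"claw":60},{"translation":[0,0,0],"twist":0,"claw":60},{"translation":[0,0,0],"twist":0,"claw":60},{"translation":[0,0,0],"twist":0,"claw":60},{"translation":[0,0,0],"twist":0,"claw":60}]'
```

```text
clock: 15.03
tool_pos: [0.5411, -0.128, 0.1161]
eef_rot: [0.707, 0.707, 0.001, 0.001]
contact_force: [-0.3, 0.3, -0.1]
opening: 0.728
```

```bash
python3 -m jog '[{"translation":[0.03,0,0.3],"twist":0,"claw":60},{"translation":[0,0,0.5],"twist":0,"claw":60},{"translation":[0,0,0.5],"twist":0,"claw":60},{"translation":[0,0,0.3],"twist":0,"claw":60},{"translation":[0,0,0.13],"twist":0,"claw":60},{"translation":[0,0,0.03],"twist":0,"claw":60},{"translation":[0,0,0],"twist":0,"claw":60},{"translation":[0,0,0],"twist":0,"claw":60}]'
```

```text
clock: 15.7
tool_pos: [0.5411, -0.1274, 0.0459]
eef_rot: [0.707, 0.707, 0.001, 0.001]
contact_force: [0.1, 0.3, -1.0]
opening: 0.734
```

```bash
python3 -m jog '[{"translation":[0,0,0.02],"twist":0,"claw":60},{"translation":[0,0,0],"twist":0,"claw":80},{"translation":[0,0,0],"twist":0,"claw":100},{"translation":[0,0,0],"twist":0,"claw":100},{"translation":[0,0,0],"twist":0,"claw":100},{"translation":[0,0,-0.3],"twist":0,"claw":100},{"translation":[0,0,-0.7],"twist":0,"claw":100},{"translation":[0,0,-0.9],"twist":0,"claw":100},{"translation":[-0.3,0,-0.9],"twist":0,"claw":100},{"translation":[-0.7,-0.1,-0.8],"twist":0,"claw":100},{"translation":[-0.8,-0.2,-0.8],"twist":0,"claw":100},{"translation":[-0.8,-0.2,-0.4],"twist":0,"claw":100},{"translation":[-0.8,-0.2,0],"twist":0,"claw":100},{"translation":[-0.6,-0.2,0],"twist":0,"claw":100},{"translation":[-0.2,-0.1,0],"twist":0,"claw":100},{"translation":[0,0,0],"twist":0,"claw":100},{"translation":[0,0,0],"twist":0,"claw":100},{"translation":[0,0,0],"twist":0,"claw":100},{"translation":[0,0,0],"twist":0,"claw":100}]'
python3 - <<'E'
from h import *
d=snap("wrist","w7.png");s=r.get_state();print(s["tool_pos"],s["qd"].round(2))
find(d,"wrist",["stand","yellow_c","red_c","tin_c"])
E
```

```text
clock: 17.28
tool_pos: [0.5022, -0.2891, 0.2325]
eef_rot: [0.706, 0.708, 0.001, -0.0]
contact_force: [-0.2, 0.3, 0.4]
opening: 0.999
[ 0.50212349 -0.2894452   0.23247221] [ 0.    0.    0.01 -0.    0.    0.    0.  ]
wrist stand 0.76 [ 17. 355.] [ 0.542  -0.1282  0.006 ]
wrist yellow_c 0.9 [180. 265.] [ 0.4426 -0.3002  0.018 ]
wrist red_c 0.79 [274. 334.] [ 0.5263 -0.4258  0.018 ]
wrist tin_c 0.56 [193. 398.] [ 0.5974 -0.3131  0.0275]
```

View pics/w7.png

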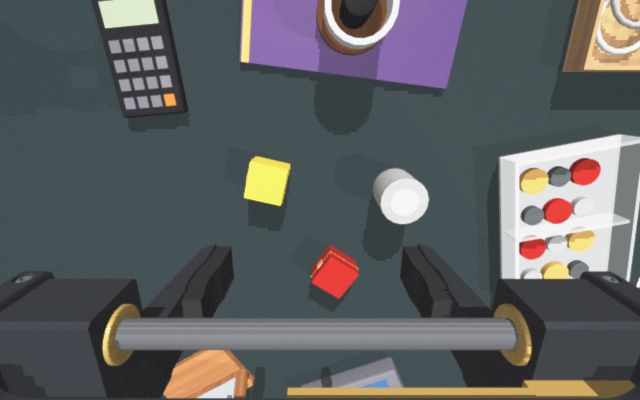

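Silver is on the post over the copper (358,15). Yellow is at (267,181), red, rotated, at (335,272), and the tin at (400,196). I'll fit the box silhouettes for position and yaw, and recheck the pad.

```bash
cat >> h.py <<'E'
def fitbox(d,mask,guess,z0=0,z1=.036,a=.022):
    from scipy.optimize import minimize
    k=4;mask=cv2.resize(mask.astype(np.uint8),None,fx=k,fy=k,interpolation=cv2.INTER_NEAREST)
    n,l,st,_=cv2.connectedComponentsWithStats(mask);m=(l==1+np.argmax(st[1:,4])).astype(np.uint8)
    c=cv2.findContours(m,0,2)[0][0];m=cv2.fillPoly(np.zeros_like(m),[cv2.convexHull(c)],1)
    def cost(p):
        t=p[2];M=np.array([[np.cos(t),-np.sin(t)],[np.sin(t),np.cos(t)]])
        pts=[(*(M@(sx*a,sy*a)+p[:2]),z) for sx in(-1,1) for sy in(-1,1) for z in(z0,z1)]
        q=np.array([np.array(proj(d,v)[::-1])*k+k/2 for v in pts],np.float32)
        o=cv2.fillPoly(np.zeros_like(m),[cv2.convexHull(q).astype(np.int32)],1);return 1-(o&m).sum()/(o|m).sum()
    b=min((minimize(cost,[*guess,t],method="Nelder-Mead",options=dict(initial_simplex=[[*guess,t],[guess[0]+.006,guess[1],t],[guess[0],guess[1]+.006,t],[*guess,t+.2]])) for t in np.radians([-30,0,30,60])),key=lambda s:s.fun)
    print("box",b.x[:2].round(4),"yaw",np.degrees(b.x[2]).round(1),"1-iou",round(b.fun,3));return b.x
E
python3 - <<'E'
from h import *
d=snap("wrist");h=cv2.cvtColor(d["img"],cv2.COLOR_RGB2HSV);H_,S,V=[h[:,:,i] for i in range(3)]
fitbox(d,roi((H_>15)&(H_<40)&(S>120)&(V>60),140,220,230,305),(.4426,-.30))
fitbox(d,roi(((H_<25)|(H_>170))&(S>120)&(V>40),235,310,300,370),(.526,-.426))
fitcyl(d,roi((S<45)&(V>110),155,235,365,437),(.597,-.314),0,.055,.0265)
print([onz(d,rr,cc,.006).round(4) for rr,cc in((62,240),(88,447))])
E
```

```text
box [ 0.4452 -0.3007] yaw -13.1 1-iou 0.019
box [ 0.5258 -0.4224] yaw -33.5 1-iou 0.016
blob [ 375  166   56   57 2349] pos [ 0.5987 -0.3147]
[array([ 0.4191, -0.1739,  0.006 ]), array([ 0.6466, -0.2   ,  0.006 ])]
```

```bash
python3 -m jog '[{"translation":[-0.1,-0.4,0],"twist":0,"claw":100},{"translation":[-0.1,-0.6,0.4],"twist":0,"claw":100},{"translation":[-0.08,-0.42,0.7],"twist":0,"claw":100},{"translation":[0,0,0.7],"twist":0.4,"claw":100},{"translation":[0,0,0.7],"twist":0.6,"claw":100},{"translation":[0,0,0.7],"twist":0.6,"claw":100},{"translation":[0,0,0.6],"twist":0.58,"claw":100},{"translation":[0,0,0.3],"twist":0,"claw":100},{"translation":[0,0,0],"twist":0,"claw":100},{"translation":[0,0,0],"twist":0,"claw":100},{"translation":[0,0,0],"twist":0,"claw":100}]'
python3 - <<'E'
from h import *
d=snap("wrist","w8.png");s=r.get_state();print(s["tool_pos"],R.from_quat(s["eef_rot"]).as_matrix()[:2,1]);h=cv2.cvtColor(d["img"],cv2.COLOR_RGB2HSV);H_,S,V=[h[:,:,i] for i in range(3)]
fitbox(d,roi((H_>15)&(H_<40)&(S>120)&(V>60),100,312,235,400),(.445,-.30))
E
```

```text
clock: 18.5
tool_pos: [0.4451, -0.3031, 0.0693]
eef_rot: [0.783, 0.622, 0.0, 0.001]
contact_force: [0.5, 0.5, 0.8]
opening: 0.999
[ 0.44524205 -0.30326254  0.06953192] [ 0.97407834 -0.22620063]
box [ 0.445  -0.3003] yaw -13.1 1-iou 0.029
```

```bash
python3 -m jog '[{"translation":[0.07,0,0.4],"twist":0,"claw":100},{"translation":[0,0,0.6],"twist":0,"claw":100},{"translation":[0,0,0.4],"twist":0,"claw":100},{"translation":[0,0,0.19],"twist":0,"claw":100},{"translation":[0,0,0],"twist":0,"claw":60},{"translation":[0,0,0],"twist":0,"claw":45},{"translation":[0,0,0],"twist":0,"claw":40},{"translation":[0,0,0],"twist":0,"claw":40},{"translation":[0,0,0],"twist":0,"claw":40},{"translation":[0,0,0],"twist":0,"claw":40},{"translation":[0,0,0],"twist":0,"claw":40}]' 20
python3 -m jog '[{"translation":[0,0,-0.4],"twist":0,"claw":40},{"translation":[0,0,-0.8],"twist":-0.5,"claw":40},{"translation":[0,0,-0.8],"twist":-0.57,"claw":40},{"translation":[0,0,-0.8],"twist":0,"claw":40},{"translation":[0,0,-0.6],"twist":0,"claw":40},{"translation":[0,0,0],"twist":0,"claw":40},{"translation":[0,0,0],"twist":0,"claw":40},{"translation":[0,0,0],"twist":0,"claw":40}]'
python3 - <<'E'
from h import *
s=r.get_state();m=R.from_quat(s["eef_rot"]).as_matrix();print(s["tool_pos"],np.degrees(np.arctan2(m[1,1],m[0,1])))
print((m.T@(np.array([.551,-.037,.16])-s["tool_pos"]))/.04)
E
```

```text
clock: 19.47
tool_pos: [0.4452, -0.3003, 0.0052]
eef_rot: [0.783, 0.622, 0.0, 0.0]
contact_force: [1.6, -1.0, 4.4]
opening: 0.499
clock: 20.13
tool_pos: [0.4443, -0.2999, 0.1401]
eef_rot: [0.747, 0.665, -0.0, -0.001]
contact_force: [-0.2, 1.0, -1.3]
opening: 0.499
[ 0.44429273 -0.29990499  0.14009068] -6.663469840645651
[ 6.8379925   1.88627858 -0.49746384]
```

```bash
python3 -m jog '[{"translation":[0.4,0.1,0],"twist":0,"claw":40},{"translation":[0.8,0.2,0],"twist":0,"claw":40},{"translation":[0.8,0.25,0],"twist":0,"claw":40},{"translation":[0.8,0.25,0],"twist":0,"claw":40},{"translation":[0.8,0.25,0],"twist":0,"claw":40},{"translation":[0.8,0.25,0],"twist":0,"claw":40},{"translation":[0.8,0.25,0],"twist":0,"claw":40},{"translation":[0.8,0.25,0],"twist":0,"claw":40},{"translation":[0.6,0.09,0],"twist":0,"claw":40},{"translation":[0.24,0,0.3],"twist":0,"claw":40},{"translation":[0,0,0.6],"twist":0,"claw":40},{"translation":[0,0,0.6],"twist":0,"claw":40},{"translation":[0,0,0.4],"twist":0,"claw":40},{"translation":[0,0,0],"twist":0,"claw":40},{"translation":[0,0,0],"twist":0,"claw":40},{"translation":[0,0,0],"twist":0,"claw":40},{"translation":[0,0,0],"twist":0,"claw":40}]'
python3 - <<'E'
from h import *
s=r.get_state();m=R.from_quat(s["eef_rot"]).as_matrix();print(s["tool_pos"],np.degrees(np.arctan2(m[1,1],m[0,1])))
print((m.T@(np.array([.551,-.037,.0125])-s["tool_pos"]))/.04)
E
```

```text
clock: 21.55
tool_pos: [0.5524, -0.0373, 0.0655]
eef_rot: [0.747, 0.665, 0.0, 0.0]
contact_force: [0.0, -0.3, -1.2]
opening: 0.499
[ 0.55240125 -0.03725011  0.06551434] -6.670585848451743
[ 0.00194758 -0.03724746  1.32531143]
```

```bash
python3 -m jog '[{"translation":[0,-0.03,0.5],"twist":0,"claw":40},{"translation":[0,0,0.5],"twist":0,"claw":40},{"translation":[0,0,0.25],"twist":0,"claw":40},{"translation":[0,0,0.09],"twist":0,"claw":40},{"translation":[0,0,0],"twist":0,"claw":40},{"translation":[0,0,0],"twist":0,"claw":40},{"translation":[0,0,0],"twist":0,"claw":55},{"translation":[0,0,0],"twist":0,"claw":75},{"translation":[0,0,0],"twist":0,"claw":85},{"translation":[0,0,-0.3],"twist":0,"claw":85},{"translation":[0,0,-0.8],"twist":0,"claw":100},{"translation":[0,0,-0.9],"twist":0,"claw":100},{"translation":[0,0,-0.9],"twist":0,"claw":100},{"translation":[0,0,-0.9],"twist":0,"claw":100},{"translation":[0,0,-0.9],"twist":0,"claw":100},{"translation":[0,0,0],"twist":0,"claw":100},{"translation":[0,0,0],"twist":0,"claw":100},{"translation":[0,0,0],"twist":0,"claw":100}]'
python3 - <<'E'
from h import *
d=snap("wrist","w9.png");s=r.get_state();m=R.from_quat(s["eef_rot"]).as_matrix();print(s["tool_pos"],s["q"].round(2),np.degrees(np.arctan2(m[1,1],m[0,1])))
h=cv2.cvtColor(d["img"],cv2.COLOR_RGB2HSV);H_,S,V=[h[:,:,i] for i in range(3)]
fitbox(d,roi((H_>15)&(H_<40)&(S>120)&(V>60),100,312,245,400),(.551,-.037),.006,.042)
print((m.T@(np.array([.5258,-.4224,.16])-s["tool_pos"]))/.04)
E
```

```text
clock: 23.05
tool_pos: [0.5501, -0.0372, 0.1995]
eef_rot: [0.747, 0.665, -0.0, 0.0]
contact_force: [-0.2, -0.5, 0.5]
opening: 0.998
[ 0.54967188 -0.03715414  0.19861706] [ 0.1   0.65 -0.19  1.83  0.18  0.68 -0.31] -6.657504384230905
box [ 0.5512 -0.0369] yaw -5.4 1-iou 0.045
[-9.63498528  0.52560325  0.96850303]
```

View pics/w9.png

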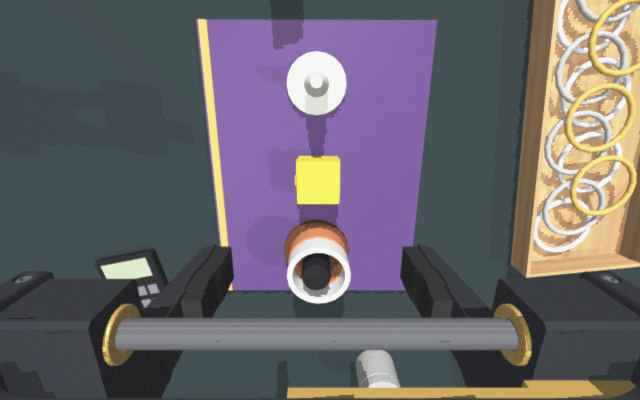

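The pad's top edge is level in the image, so its yaw is right. The yellow box is square and centred at (318,180), and silver is stacked on copper. Next is the red box.

```bash
python3 -m jog '[{"translation":[-0.4,0,0],"twist":0,"claw":100},{"translation":[-0.8,0.05,0],"twist":0,"claw":100},{"translation":[-0.85,0.05,0],"twist":0,"claw":100},{"translation":[-0.85,0.05,0],"twist":0,"claw":100},{"translation":[-0.85,0.05,0],"twist":0,"claw":100},{"translation":[-0.85,0.05,0],"twist":0,"claw":100},{"translation":[-0.85,0.05,0],"twist":0,"claw":100},{"translation":[-0.85,0.05,0],"twist":0,"claw":100},{"translation":[-0.85,0.05,0],"twist":0,"claw":100},{"translation":[-0.85,0.05,0],"twist":0,"claw":100},{"translation":[-0.85,0.05,0],"twist":0,"claw":100},{"translation":[-0.78,0.03,0.2],"twist":0,"claw":100},{"translation":[0,0,0.4],"twist":0.8,"claw":100},{"translation":[0,0,0.4],"twist":0.9,"claw":100},{"translation":[0,0,0.4],"twist":0.9,"claw":100},{"translation":[0,0,0.4],"twist":0.9,"claw":100},{"translation":[0,0,0.4],"twist":0.9,"claw":100},{"translation":[0,0,0],"twist":0.07,"claw":100},{"translation":[0,0,0],"twist":0,"claw":100},{"translation":[0,0,0],"twist":0,"claw":100}]'
python3 -m jog '[{"translation":[0,0,0],"twist":0,"claw":100},{"translation":[0,0,0],"twist":0,"claw":100}]'
python3 - <<'E'
from h import *
d=snap("wrist","w10.png");s=r.get_state();m=R.from_quat(s["eef_rot"]).as_matrix();print(s["tool_pos"],s["q"].round(2),np.degrees(np.arctan2(m[1,1],m[0,1])))
h=cv2.cvtColor(d["img"],cv2.COLOR_RGB2HSV);H_,S,V=[h[:,:,i] for i in range(3)]
b=fitbox(d,roi(((H_<25)|(H_>170))&(S>120)&(V>40),100,312,245,400),(.526,-.422))
print((m.T@(np.array([b[0],b[1],.006])-s["tool_pos"]))/.04)
E
```

```text
clock: 24.77
tool_pos: [0.527, -0.422, 0.111]
eef_rot: [0.88, 0.475, -0.0, -0.0]
contact_force: [-0.2, 0.0, 0.4]
opening: 0.998
clock: 24.93
tool_pos: [0.5275, -0.4225, 0.1122]
eef_rot: [0.881, 0.474, 0.0, 0.001]
contact_force: [0.8, -0.2, 0.5]
opening: 0.998
[ 0.52743328 -0.42246547  0.11215807] [ 0.66  0.91 -0.11  1.5   0.12  0.74 -0.08] -33.443344707760005
box [ 0.526  -0.4227] yaw 56.5 1-iou 0.035
[-0.02505279 -0.03010455  2.6539055 ]
```

Yaw matches. Descend and grip, then lift and turn by 63.3° (10.5 units).

```bash
python3 -m jog '[{"translation":[-0.03,-0.03,0.5],"twist":0,"claw":100},{"translation":[0,0,0.8],"twist":0,"claw":100},{"translation":[0,0,0.8],"twist":0,"claw":100},{"translation":[0,0,0.4],"twist":0,"claw":100},{"translation":[0,0,0.15],"twist":0,"claw":100},{"translation":[0,0,0],"twist":0,"claw":100},{"translation":[0,0,0],"twist":0,"claw":60},{"translation":[0,0,0],"twist":0,"claw":45},{"translation":[0,0,0],"twist":0,"claw":40},{"translation":[0,0,0],"twist":0,"claw":40},{"translation":[0,0,0],"twist":0,"claw":40},{"translation":[0,0,0],"twist":0,"claw":40},{"translation":[0,0,0],"twist":0,"claw":40}]' 20
python3 -m jog '[{"translation":[0,0,-0.4],"twist":0,"claw":40},{"translation":[0,0,-0.8],"twist":0,"claw":40},{"translation":[0,0,-0.8],"twist":0.5,"claw":40},{"translation":[0,0,-0.8],"twist":1,"claw":40},{"translation":[0,0,-0.6],"twist":1,"claw":40},{"translation":[0,0,0],"twist":1,"claw":40},{"translation":[0,0,0],"twist":1,"claw":40},{"translation":[0,0,0],"twist":1,"claw":40},{"translation":[0,0,0],"twist":1,"claw":40},{"translation":[0,0,0],"twist":1,"claw":40},{"translation":[0,0,0],"twist":1,"claw":40},{"translation":[0,0,0],"twist":1,"claw":40},{"translation":[0,0,0],"twist":1,"claw":40},{"translation":[0,0,0],"twist":0.05,"claw":40},{"translation":[0,0,0],"twist":0,"claw":40},{"translation":[0,0,0],"twist":0,"claw":40},{"translation":[0,0,0],"twist":0,"claw":40}]'
python3 - <<'E'
from h import *
s=r.get_state();m=R.from_quat(s["eef_rot"]).as_matrix();print(s["tool_pos"],s["q"].round(2),np.degrees(np.arctan2(m[1,1],m[0,1])))
print((m.T@(np.array([.4895,.063,.14])-s["tool_pos"]))/.04)
E
```

```text
clock: 26.07
tool_pos: [0.5256, -0.4225, 0.0056]
eef_rot: [0.881, 0.473, 0.0, 0.0]
contact_force: [-0.5, -0.6, 3.7]
opening: 0.497
clock: 27.48
tool_pos: [0.5254, -0.4224, 0.1415]
eef_rot: [0.998, -0.058, 0.0, -0.0]
contact_force: [-0.5, 0.1, -0.4]
opening: 0.501
[ 0.5253826  -0.42236414  0.14154228] [ 0.51  0.88  0.2   1.5  -0.22  0.79 -0.9 ] -96.68019938269666
[ -2.30251984 -11.94735727   0.04164991]
```

```bash
python3 -m jog '[{"translation":[0,-0.4,0],"twist":0,"claw":40},{"translation":[-0.1,-0.8,0],"twist":0,"claw":40},{"translation":[-0.2,-0.85,0],"twist":0,"claw":40},{"translation":[-0.2,-0.85,0],"twist":0,"claw":40},{"translation":[-0.2,-0.85,0],"twist":0,"claw":40},{"translation":[-0.2,-0.85,0],"twist":0,"claw":40},{"translation":[-0.2,-0.85,0],"twist":0,"claw":40},{"translation":[-0.2,-0.85,0],"twist":0,"claw":40},{"translation":[-0.2,-0.85,0],"twist":0,"claw":40},{"translation":[-0.2,-0.85,0],"twist":0,"claw":40},{"translation":[-0.2,-0.85,0],"twist":0,"claw":40},{"translation":[-0.2,-0.85,0],"twist":0,"claw":40},{"translation":[-0.2,-0.85,0],"twist":0,"claw":40},{"translation":[0,-0.85,0],"twist":0,"claw":40},{"translation":[0,-0.55,0],"twist":0,"claw":40},{"translation":[0,0,0],"twist":0,"claw":40},{"translation":[0,0,0],"twist":0,"claw":40},{"translation":[0,0,0],"twist":0,"claw":40},{"translation":[0,0,0],"twist":0,"claw":40}]'
python3 - <<'E'
from h import *
s=r.get_state();m=R.from_quat(s["eef_rot"]).as_matrix();print(s["tool_pos"],s["q"].round(2),np.degrees(np.arctan2(m[1,1],m[0,1])))
print((m.T@(np.array([.4895,.063,.0122])-s["tool_pos"]))/.04)
E
```

```text
clock: 29.07
tool_pos: [0.4905, 0.0614, 0.1414]
eef_rot: [0.998, -0.06, 0.0, 0.0]
contact_force: [0.2, 0.0, -0.9]
opening: 0.499
[0.49046362 0.06137892 0.14142876] [-0.38  0.7   0.26  2.06 -0.41  0.43 -1.49] -96.90573469767483
[-0.02966953 -0.03983532  3.2306811 ]
```

```bash
python3 -m jog '[{"translation":[-0.03,-0.04,0.4],"twist":-0.03,"claw":40},{"translation":[0,0,0.7],"twist":0,"claw":40},{"translation":[0,0,0.8],"twist":0,"claw":40},{"translation":[0,0,0.7],"twist":0,"claw":40},{"translation":[0,0,0.4],"twist":0,"claw":40},{"translation":[0,0,0.2],"twist":0,"claw":40},{"translation":[0,0,0.03],"twist":0,"claw":40},{"translation":[0,0,0],"twist":0,"claw":40},{"translation":[0,0,0],"twist":0,"claw":40}]'
python3 -m jog '[{"translation":[0,0,0],"twist":0,"claw":55},{"translation":[0,0,0],"twist":0,"claw":70},{"translation":[0,0,0],"twist":0,"claw":80},{"translation":[0,0,-0.3],"twist":0,"claw":80},{"translation":[0,0,-0.7],"twist":0,"claw":90},{"translation":[0,0,-0.9],"twist":0,"claw":100},{"translation":[0,0,-0.9],"twist":0,"claw":100},{"translation":[0,0,-0.9],"twist":0,"claw":100},{"translation":[0,0,-0.5],"twist":0,"claw":100},{"translation":[0,0,0],"twist":0,"claw":100},{"translation":[0,0,0],"twist":0,"claw":100},{"translation":[0,0,0],"twist":0,"claw":100}]'
python3 - <<'E'
from h import *
d=snap("wrist","w11.png");s=r.get_state();m=R.from_quat(s["eef_rot"]).as_matrix();print(s["tool_pos"],s["q"].round(2),np.degrees(np.arctan2(m[1,1],m[0,1])))
h=cv2.cvtColor(d["img"],cv2.COLOR_RGB2HSV);H_,S,V=[h[:,:,i] for i in range(3)]
fitbox(d,roi(((H_<25)|(H_>170))&(S>120)&(V>40),100,312,245,400),(.4895,.063),.006,.042)
print((m.T@(np.array([.599,-.315,.19])-s["tool_pos"]))/.04)
E
```

```text
clock: 29.82
tool_pos: [0.4901, 0.0641, 0.0127]
eef_rot: [0.998, -0.058, 0.001, 0.0]
contact_force: [-0.2, 0.2, -1.6]
opening: 0.494
clock: 30.82
tool_pos: [0.4888, 0.0651, 0.1795]
eef_rot: [0.998, -0.057, -0.001, -0.0]
contact_force: [-0.1, -0.4, -0.8]
opening: 0.997
[0.48856368 0.06498611 0.17908848] [-0.43  0.64  0.33  2.03 -0.39  0.53 -1.5 ] -96.57734248971737
box [0.4897 0.0648] yaw -6.9 1-iou 0.027
[ 3.83029543  9.12096625 -0.27792324]
```

View pics/w11.png

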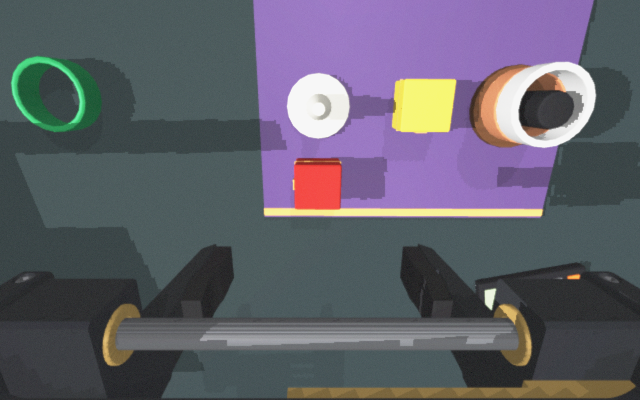

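The red box is in front of the cone (318,185), square and inside the brass strip, and the other pieces are in place. Next is the tin.

```bash
python3 -m jog '[{"translation":[0.1,0.4,0],"twist":0,"claw":100},{"translation":[0.3,0.75,0],"twist":0,"claw":100},{"translation":[0.35,0.8,0],"twist":0,"claw":100},{"translation":[0.35,0.8,0],"twist":0,"claw":100},{"translation":[0.35,0.8,0],"twist":0,"claw":100},{"translation":[0.35,0.8,0],"twist":0,"claw":100},{"translation":[0.35,0.8,0],"twist":0,"claw":100},{"translation":[0.35,0.8,0],"twist":0,"claw":100},{"translation":[0.35,0.8,0],"twist":0,"claw":100},{"translation":[0.35,0.8,0],"twist":0,"claw":100},{"translation":[0.35,0.8,0],"twist":0,"claw":100},{"translation":[0.28,0.57,0],"twist":0,"claw":100},{"translation":[0,0,0.4],"twist":0,"claw":100},{"translation":[0,0,0.6],"twist":0,"claw":100},{"translation":[0,0,0.4],"twist":0,"claw":100},{"translation":[0,0,0],"twist":0,"claw":100},{"translation":[0,0,0],"twist":0,"claw":100},{"translation":[0,0,0],"twist":0,"claw":100},{"translation":[0,0,0],"twist":0,"claw":100}]'
python3 - <<'E'
from h import *
d=snap("wrist","w12.png");s=r.get_state();m=R.from_quat(s["eef_rot"]).as_matrix();print(s["tool_pos"],s["q"].round(2),np.degrees(np.arctan2(m[1,1],m[0,1])))
h=cv2.cvtColor(d["img"],cv2.COLOR_RGB2HSV);H_,S,V=[h[:,:,i] for i in range(3)]
b=fitcyl(d,roi((S<45)&(V>110),100,312,240,400),(.599,-.315),0,.055,.0265)
print((m.T@(np.array([*b,.016])-s["tool_pos"]))/.04)
E
```

```text
clock: 32.45
tool_pos: [0.6013, -0.3077, 0.125]
eef_rot: [0.998, -0.058, 0.001, 0.0]
contact_force: [-0.4, 0.3, -0.2]
opening: 0.998
[ 0.6013136  -0.30763265  0.12518198] [ 0.27  0.91  0.26  1.51 -0.3   0.76 -1.03] -96.59553670752315
blob [  240   100   160   152 11011] pos [ 0.629  -0.3082]
[ 0.68406005 -0.06706176  2.73084822]
```

View pics/w12.png

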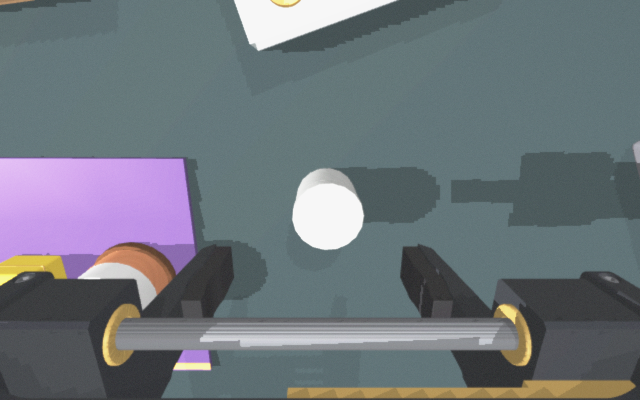

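The tin spans (293–363, 168–250). The threshold leaked onto the counter, so I'll tighten it.

```bash
python3 - <<'E'
from h import *
d=snap("wrist");s=r.get_state();m=R.from_quat(s["eef_rot"]).as_matrix()
h=cv2.cvtColor(d["img"],cv2.COLOR_RGB2HSV);S,V=h[:,:,1],h[:,:,2]
b=fitcyl(d,roi((S<28)&(V>115),150,260,280,375),(.599,-.315),0,.055,.0265)
print((m.T@(np.array([*b,.016])-s["tool_pos"]))/.04)
E
```

```text
blob [ 292  168   73   82 4614] pos [ 0.5983 -0.315 ]
[-0.05684867  0.19194853  2.72923337]
```

```bash
python3 -m jog '[{"translation":[-0.06,0.19,0.3],"twist":0,"claw":100},{"translation":[0,0,0.6],"twist":0,"claw":100},{"translation":[0,0,0.8],"twist":0,"claw":100},{"translation":[0,0,0.7],"twist":0,"claw":100},{"translation":[0,0,0.33],"twist":0,"claw":100},{"translation":[0,0,0],"twist":0,"claw":100},{"translation":[0,0,0],"twist":0,"claw":70},{"translation":[0,0,0],"twist":0,"claw":55},{"translation":[0,0,0],"twist":0,"claw":50},{"translation":[0,0,0],"twist":0,"claw":50},{"translation":[0,0,0],"twist":0,"claw":50},{"translation":[0,0,0],"twist":0,"claw":50},{"translation":[0,0,0],"twist":0,"claw":50}]' 20
python3 -m jog '[{"translation":[0,0,-0.4],"twist":0,"claw":50},{"translation":[0,0,-0.8],"twist":0,"claw":50},{"translation":[0,0,-0.8],"twist":0,"claw":50},{"translation":[0,0,-0.6],"twist":0,"claw":50},{"translation":[0,0,0],"twist":0,"claw":50},{"translation":[0,0,0],"twist":0,"claw":50},{"translation":[0,0,0],"twist":0,"claw":50}]'
python3 - <<'E'
from h import *
s=r.get_state();m=R.from_quat(s["eef_rot"]).as_matrix();print(s["tool_pos"],np.degrees(np.arctan2(m[1,1],m[0,1])))
print((m.T@(np.array([.617,-.137,.12])-s["tool_pos"]))/.04)
E
```

```text
clock: 33.63
tool_pos: [0.598, -0.3149, 0.0159]
eef_rot: [0.998, -0.057, 0.001, 0.0]
contact_force: [-0.3, 0.7, 4.2]
opening: 0.585
clock: 34.22
tool_pos: [0.5967, -0.3137, 0.1183]
eef_rot: [0.998, -0.057, -0.001, -0.001]
contact_force: [-0.2, 0.2, -1.4]
opening: 0.586
[ 0.59665088 -0.31374457  0.11831081] -96.59030164114947
[-1.81186075e-03 -4.44784610e+00 -3.74281149e-02]
```

```bash
python3 -m jog '[{"translation":[0,-0.4,0],"twist":0,"claw":50},{"translation":[0,-0.8,0],"twist":0,"claw":50},{"translation":[0,-0.85,0],"twist":0,"claw":50},{"translation":[0,-0.85,0],"twist":0,"claw":50},{"translation":[0,-0.85,0],"twist":0,"claw":50},{"translation":[0,-0.5,0],"twist":0,"claw":50},{"translation":[0,-0.2,0],"twist":0,"claw":50},{"translation":[0,0,0],"twist":0,"claw":50},{"translation":[0,0,0],"twist":0,"claw":50},{"translation":[0,0,0],"twist":0,"claw":50},{"translation":[0,0,0],"twist":0,"claw":50}]'
python3 - <<'E'
from h import *
s=r.get_state();m=R.from_quat(s["eef_rot"]).as_matrix();print(s["tool_pos"],np.degrees(np.arctan2(m[1,1],m[0,1])))
print((m.T@(np.array([.617,-.137,.0228])-s["tool_pos"]))/.04)
E
```

```text
clock: 35.13
tool_pos: [0.6172, -0.1405, 0.1188]
eef_rot: [0.998, -0.059, -0.0, 0.001]
contact_force: [0.2, -0.2, -1.5]
opening: 0.588
[ 0.61722573 -0.1405393   0.11881592] -96.80347331134243
[-0.0159269  -0.0916647   2.40023232]
```

```bash
python3 -m jog '[{"translation":[-0.02,-0.09,0.3],"twist":0,"claw":50},{"translation":[0,0,0.6],"twist":0,"claw":50},{"translation":[0,0,0.7],"twist":0,"claw":50},{"translation":[0,0,0.5],"twist":0,"claw":50},{"translation":[0,0,0.25],"twist":0,"claw":50},{"translation":[0,0,0.06],"twist":0,"claw":50},{"translation":[0,0,0],"twist":0,"claw":50},{"translation":[0,0,0],"twist":0,"claw":50}]'
python3 -m jog '[{"translation":[0,0,0],"twist":0,"claw":65},{"translation":[0,0,0],"twist":0,"claw":80},{"translation":[0,0,0],"twist":0,"claw":90},{"translation":[0,0,0],"twist":0,"claw":90},{"translation":[0,0,-0.3],"twist":0,"claw":90},{"translation":[0,0,-0.7],"twist":0,"claw":95},{"translation":[0,0,-0.9],"twist":0,"claw":100},{"translation":[0,0,-0.9],"twist":0,"claw":100},{"translation":[0,0,-0.9],"twist":0,"claw":100},{"translation":[-0.5,0,-0.9],"twist":0,"claw":100},{"translation":[-0.8,-0.4,-0.6],"twist":0,"claw":100},{"translation":[-0.8,-0.6,0],"twist":0,"claw":100},{"translation":[-0.5,-0.6,0],"twist":0,"claw":100},{"translation":[0,-0.3,0],"twist":0,"claw":100},{"translation":[0,0,0],"twist":0,"claw":100},{"translation":[0,0,0],"twist":0,"claw":100},{"translation":[0,0,0],"twist":0,"claw":100},{"translation":[0,0,0],"twist":0,"claw":100}]'
python3 - <<'E'
from h import *
d=snap("wrist","w13.png");s=r.get_state();print(s["tool_pos"],s["qd"].round(2))
find(d,"wrist",["tin_c"]);snap("side","s13.png")
a=cv2.imread("pics/w13.png");b=cv2.imread("pics/s13.png")[120:320,160:480]
cv2.imwrite("pics/c13.png",np.vstack([cv2.resize(a,(480,300)),cv2.resize(b,(480,300))]))
print("tin expect px",proj(d,[.617,-.137,.061]))
E
```

```text
clock: 35.8
tool_pos: [0.6179, -0.1354, 0.023]
eef_rot: [0.998, -0.058, 0.001, 0.0]
contact_force: [0.4, 1.1, -1.7]
opening: 0.587
clock: 37.3
tool_pos: [0.5246, -0.049, 0.2297]
eef_rot: [0.998, -0.059, 0.0, 0.001]
contact_force: [-0.3, 0.5, 0.8]
opening: 1.001
[ 0.52445194 -0.04888076  0.22960654] [-0.   -0.   -0.01  0.01 -0.   -0.   -0.  ]
wrist tin_c 0.59 [ 74. 388.] [ 0.6188 -0.1332  0.0275]
tin expect px (np.float64(73.76613151253191), np.float64(399.75323854387295))
```

View pics/c13.png

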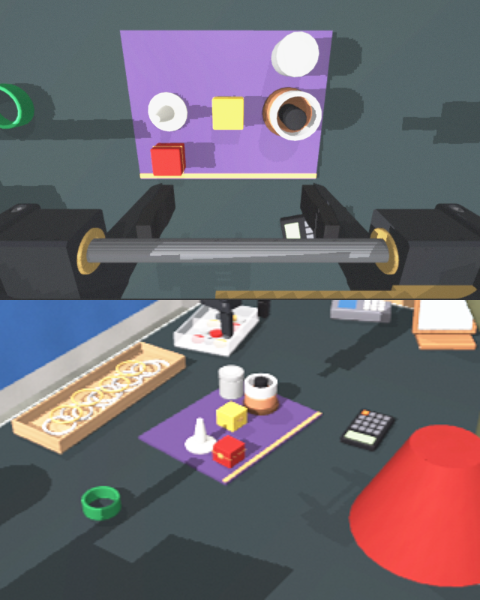

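The tin stands behind the stand, and both bangles and boxes are in place with green untouched. One last numerical check in pad coordinates, then hand in.

```bash
python3 - <<'E'
from h import *
d=snap("wrist");h=cv2.cvtColor(d["img"],cv2.COLOR_RGB2HSV);H_,S,V=[h[:,:,i] for i in range(3)]
t=fitcyl(d,roi((S<40)&(V>140),38,106,360,430),(.617,-.137),.006,.061,.0265)
y=fitbox(d,roi((H_>15)&(H_<40)&(S>100)&(V>60),110,190,270,335),(.551,-.037),.006,.042)
q=fitbox(d,roi(((H_<25)|(H_>170))&(S>120)&(V>40),180,228,190,260),(.49,.064),.006,.042)
a=np.radians(-6.7);M=np.array([[np.cos(a),-np.sin(a)],[np.sin(a),np.cos(a)]])
for n,p in(("tin",t),("yellow",y),("red",q)):print(n,"in pad mm",(1000*M.T@(p[:2]-[.551,-.037])).round(1))
E
```

```text
blob [ 362   41   65   61 3018] pos [ 0.6183 -0.1345]
box [ 0.5521 -0.0383] yaw -8.2 1-iou 0.035
box [0.4911 0.0645] yaw -9.5 1-iou 0.175
tin in pad mm [ 78.2 -89. ]
yellow in pad mm [ 1.2 -1.2]
red in pad mm [-71.4  93.8]
```

```bash
python3 -c "
from plant import r
print(r.finish_job())"
```

```text
the job is handed in; nothing more can be done
None
```

The pad is dressed as asked and the job is handed in, at about 37 s of the 128 s allowed. I placed things in the order given: copper on the stand's base, silver on top of it, then yellow, red and the tin. I never approached the green bangle, and the last pictures show it still lying on the counter; I did not re-measure it.

Last checks, in pad coordinates (x to the back, y to the left):

| Item | Measured (mm) | Aim (mm) |
|---|---|---|
| Yellow box | (1, -1) | (0, 0) |
| Red box | (-71, 94) | (-73, 92) |
| Steel tin | (78, -89) | (77, -92) |

- **Placement:** The final wrist and side pictures show both bangles on the post, everything upright and all of it on the pad. The highest wrist force I read was about 6 N, at the end of a move.
- **Where checks disagreed:** The pad's yaw is about -6.7°. The final fits put the yellow box at -8.2° and the red box at -9.5°. The red fit was poor (18% mismatch). Closer fits just after placing gave -5.4° for yellow and -6.9° for red, and both boxes look square in the pictures.

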